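Start a 3D print at the printer's console

ROBOT

A 6-joint arm with a two-finger parallel gripper is mounted at the origin on the work surface. World frame = base frame: x ahead of the robot, y to its left, z up, the work surface at z = 0. Lengths are in mm, angles in rad, forces in N, time in s.
With the tool pointing down it reaches from about 275 to 1000 mm from the base axis. Payload 8.4 kg.
Tool frame: the origin (TCP) lies at the centre of the arm's flange, where the gripper is bolted on; the fingertips stand 173 mm ahead of it and the grasp point (between the pads) lies 155 mm ahead of it; z points along the fingers, y is the direction in which the jaws open and shut (so a half turn about z gives the same grasp; the last joint's range is limited). The gripper opens to 85 mm and grips with 20 to 120 N. Pads are 22 mm wide; open, the fingers measure 114 mm over their backs; the gripper's body (76 mm by 85 mm) begins 54 mm behind the grasp point. The pads swing forward as they close: fully open they stand 13 mm farther back than shut.
Start: joints at [1.327, 0.353, 1.633, -0, 1.155, -0.002], TCP at [149.655, 606.822, 404.681] pointing down, gripper open.
Joint ranges: [-2.63, 2.63], [-0.92, 2.1], [0.06, 2.66], [-1.3, 4.44], [0, 2.69], [-3.02, 3.02]. Speed limits (rad/s): [2.22, 2.22, 2.79, 3.14, 3.14, 3.14].

INTERFACE

Orientations are given as [roll, pitch, yaw] about the fixed x, y, z axes, in that order (R = Rz(yaw) Ry(pitch) Rx(roll)).
In Python, from rig import sense, grab_frame, camera_model, sign_off gives the robot as it stands. The module is installed in compiled form; this text tells all that it offers.
- The arm moves only by the tool step_arm, never from a script. Its argument "commands" is a list of rows, each a list of 3 entries, a list of its own where there are three numbers: the shift along the tool's x, y, z in mm, then the turn about the tool's z in rad, then the opening, from 0 (shut) to 1 (fully open). A call has 1 to 20 rows; each row shifts and turns the pose as measured when the row begins, along the tool's axes as they then stand; what a row does not reach is not made up. A row lasts 1/8 s, in which the tool goes at most 62.5 mm and 10.7 degrees, less where a joint would pass 70% of its speed; a pose out of reach is approached as far as the arm can. A call with a gripper value outside its range is refused whole. The fingers move at their own pace and stop on an object; "force" is the grip in N (left out, the last holds). Time passes only in rows, so rows that do not move let the fingers close. It gives the time, the measured TCP pose, the force and the opening at its end, in the units of the state.
- sense(): the state, without advancing time (a new reading comes with each control period).
- grab_frame(name): name is "side" or "top" or "wrist"; returns the picture (400x640x3 uint8, blue, green, red); there is no depth.
- camera_model(name): a dict with "fx", "fy", "cx", "cy" (pixels), "R" (3x3) and "t" (3): a world point X has camera coordinates R X + t. Camera axes: x right, y down, z forward; pixel columns grow to the right and rows downward; lengths in mm; the calibration is good to about 2 mm. A picture is of the moment at which its call begins: read the wrist's pose just before it. camera_model takes no time and is no camera call; for the wrist camera it gives the pose at the moment of the call.
- sign_off(): hands the job in, once; it reports no verdict.
The state is a dict: "clock": time; "qpos": joint angles; "qvel": joint speeds; "joint_efforts": joint torques, N m; "eef_pos": TCP position; "tcp_rot": TCP orientation; "contact_force": force on the tool from outside, world axes, zero at the start; "wrist_torque": the same for the moment, N m; "opening": opening from 0.0 (shut) to 1.0 (fully open).
Only numpy, scipy, OpenCV 4.12 (cv2) and the standard library are available. Lean on these libraries where they do the work, as an engineer would, in place of code of your own. Each camera call takes 0.05 s, during which the arm holds its last target. There are 200 camera calls.

TASK

Start the print at the desktop 3D printer's control console: push the memory stick that stands half out of its port fully home, then switch the printer on by pressing down the raised far half of the rocker switch until it clicks over, and only then press the big round control knob in and let it spring back out. It is all pushing with the closed fingers: do not pull the stick out, do not press the small round reset button beside the knob, and leave the loose things on the bench where they stand, neither knocked about nor lifted.

Things in the scene. Friction and masses are not known exactly. Their poses are not given: they have to be found in the camera images.
- printer: Fixed desktop 3D printer, aluminium frame, with a grey control console in front, nearest the robot. Origin: table height, under the middle of the console's front face; +x points level into the printer (away from the robot), +y left along the console, z up. Behind the console stand the bed (from x = 137 mm, 85 mm high) and the gantry (from x = 220 mm, 390 mm high), well out of the way.
- panel: The console's sloped top panel. The console is 330 mm wide (printer y from -165 to 165) and 115 mm deep; its upright front face is 60 mm high; the panel rises from 62 mm at the front to 91 mm at the back, 14.5 deg from level. Origin: middle of its front edge, x up the slope, z square out. Half-way up it (x = 58), left to right: rocker y = 115, screen y = 18, knob y = -72, reset button y = -132.
- screen: Flat screen on the panel, 98 mm wide, 74 mm up the slope, 4 mm proud; origin at the centre of its back.
- stick (a joint): How far the memory stick has been pushed in, in m: it starts between 0 and 0.003, is fully home at its stop at 0.011 (its body then meets the port), and slides level along the printer's +x. It moves against about 5 N of rub and stays where it is left; past the stop it is rigid. Negative values mean pulled outward.
- stick_end (a point): Centre of the free end face (to push) of the memory stick: a dark metal bar 42 mm long, 19 mm wide, 9 mm thick, lying level 30 mm above the table, pointing from the console's front face to the robot. This end stands 53 mm out from the console at joint 0 and 42 mm when home. The stick is in one of two ports in the front face, at printer y = 65 or -65 mm (varies).
- dongle_end (a point): End of the other plug, a short black dongle 15 mm wide that stands only 9 mm out of its port. It sits in whichever port the stick is not in, is already home and cannot move.
- rocker (a joint): Angle of the black rocker switch in rad: 0 is off (far half raised, near half down), 0.42 is on (far half down, near half raised). An over-centre spring holds it in either end position and throws it over once past the middle (0.21). Tipping it takes about 4 N pressed on the far edge. A short white dash marks the far half.
- rocker_far_edge (a point): Middle of the far top edge of the rocker (the edge farther up the panel, away from the robot), on its upper face; it moves with the rocker. The rocker is 30 mm long (up the slope) by 22 mm wide and pivots about the printer's y at its middle, about 15 mm nearer the robot than this edge. This edge stands 12 mm off the panel when off and 6 mm when on.
- knob (a joint): How far the control knob is pressed in, in m, square to the sloped panel: 0 is out, 0.005 is fully in. A spring returns it; it takes about 1.5 N to start and 5 N fully in.
- knob_top (a point): Centre of the top face of the control knob, a black ribbed cylinder 30 mm across and 16 mm tall whose top stands 23 mm off the panel when out; its axis is square to the panel, leaning 14.5 deg to the robot.
- reset (a joint): How far the reset button is pressed in, in m: 0 is out, 0.003 is fully in, sprung, 1 to 2.5 N. To be left alone.
- reset_top (a point): Centre of the top of the small reset button, 11 mm across, standing 6 mm off the panel, 60 mm to the right of the knob.
- jar_a: A small loose sample jar with a screw cap, 36 mm across, 45 mm tall, standing in front of the console between the two ports. Origin: centre of its underside (so for all loose things).
- jar_b: Another such sample jar, 36 mm across, 45 mm tall, standing beside or in front of an end of the console.
- glue_stick: A loose upright glue stick, 29 mm across, 98 mm tall, in front of the console's left end.
- scraper: A loose bed scraper lying on the table in front of the console, crosswise: 170 mm long, handle 22 mm wide and 16 mm thick, blade 40 mm wide.
- calipers: Loose digital calipers lying on the table to the right front of the console, 215 mm long, 14 mm thick.
- bracket: A loose printed L-bracket, 50 by 40 mm, 40 mm tall, standing beside or in front of an end of the console.
- nozzle_tin: A loose round tin, 60 mm across, 24 mm tall, beside or in front of an end of the console.

How it is judged:
By the outcome, as a careful person would: the job done as asked, in the order asked, and still so for the second after the job is handed in, with the robot touching nothing.
It also fails if it takes over 51 s, if anything falls off the work surface, if the arm or the gripper's body presses on something with over 40 N, if the wrist force passes 120 N, or if a joint passes its speed limit or range.

## Working session

There is one attempt and no reset: what is moved stays moved. The work goes in short steps, Python scripts to look and compute and a tool call to move; the robot and the scene stay as the last step left them, time stands still between calls to the robot, and variables do not carry over. Pictures are saved under pics/ and viewed, about 8 in all and at most 12, crops included, and the job is handed in when it is done.

Besides the shell and the picture viewer there is one more tool, called after "Call:" as a command line: name --argument value ..., lists and objects as JSON in quotes. step_arm: Moves the arm, as the interface text tells. Its arguments: {"type":"object","properties":{"commands":{"type":"array","items":{"type":"array"}},"force":{"type":"number"}},"required":["commands"]}

```bash
mkdir -p pics; python3 - <<'E'
from rig import *
import cv2
s=sense();print({k:s[k] for k in('clock','qpos','eef_pos','tcp_rot','contact_force','opening')})
for n in('side','top'):
    cv2.imwrite(f'pics/{n}0.png',grab_frame(n));m=camera_model(n);print(n,m)
E
```

```text
{'clock': 0.0, 'qpos': array([ 1.32660092e+00,  3.53682314e-01,  1.63416237e+00,  1.62014972e-05,
        1.15519500e+00, -2.36125295e-03]), 'eef_pos': array([149.59278337, 606.58375585, 403.92808187]), 'tcp_rot': array([-3.14014566e+00, -1.82296147e-05,  2.89975194e+00]), 'contact_force': array([ 0.40203153, -0.31292324, -0.256698  ]), 'opening': 0.9977431966153516}
side {'fx': 373.0575535582053, 'fy': 373.0575535582053, 'cx': 321.1124835374312, 'cy': 198.89535556019732, 'R': array([[-0.91941865, -0.39318024, -0.00886822],
       [-0.22207432,  0.53764827, -0.81339863],
       [ 0.32458025, -0.74588447, -0.58163908]]), 't': array([506.58521522, 178.00437845, 735.1307924 ])}
top {'fx': 365.38847567616284, 'fy': 365.38847567616284, 'cx': 321.3362785856373, 'cy': 203.85392924260992, 'R': array([[-0.01333298, -0.99990056,  0.00459429],
       [-0.99871106,  0.0130918 , -0.0490391 ],
       [ 0.04897407, -0.0052422 , -0.99878629]]), 't': array([ 50.74973942, 519.80164395, 847.64155573])}
```

View pics/side0.png

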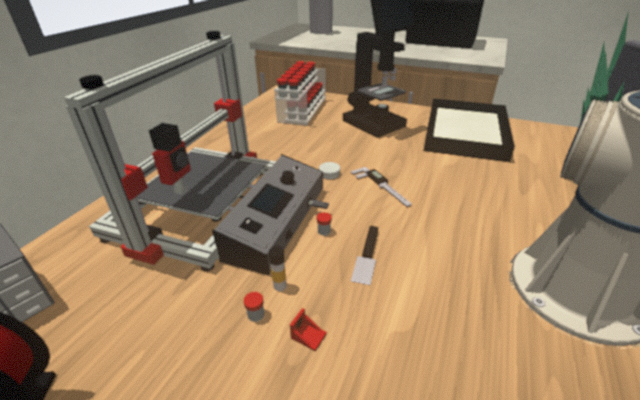

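View pics/top0.png

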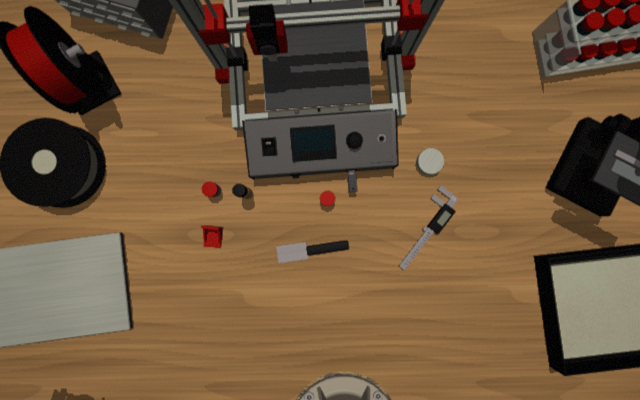

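The side view shows the console with the stick right of the red jar. In the top view the rocker is at about (269,147), the knob at (355,141), reset at (382,139), the stick's end at about (352,190), and jar_a at (327,199). I'll enlarge the top view to read these more closely.

```bash
python3 - <<'E'
import cv2
a=cv2.imread('pics/top0.png')[95:215,235:410]
b=cv2.resize(a,None,fx=4.5,fy=4.5,interpolation=cv2.INTER_CUBIC);cv2.imwrite('pics/c0.png',b);print(b.shape)
E
```

```text
(540, 788, 3)
```

View pics/c0.png

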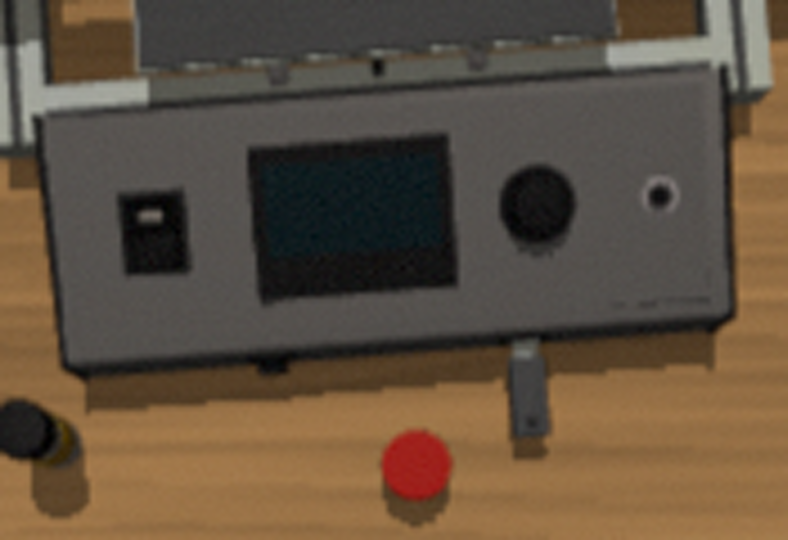

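The crop shows, in crop pixels: knob centre (538,202), reset (658,195), rocker centre (154,233), screen corners (248,148), (448,135), (457,285) and (262,302), stick end (530,436), and jar_a at (417,465). Next I'll fit the printer pose to these.

```bash
cat > h.py <<'E'
import numpy as np
from scipy.optimize import least_squares
from rig import *
a=np.radians(14.5)
PR=np.array([[np.cos(a),0,-np.sin(a)],[0,1,0],[np.sin(a),0,np.cos(a)]])
def panel(p): return PR@np.array(p,float)+[0,0,62]
def world(q,p):
    c,s=np.cos(q[2]),np.sin(q[2]); p=np.asarray(p,float)
    return np.array([q[0]+c*p[0]-s*p[1],q[1]+s*p[0]+c*p[1],p[2]])
def proj(m,X):
    c=np.array(m['R'])@X+m['t']; return np.array([m['fx']*c[0]/c[2]+m['cx'],m['fy']*c[1]/c[2]+m['cy']])
def onz(m,uv,z):
    R=np.array(m['R']);C=-R.T@m['t'];d=R.T@[(uv[0]-m['cx'])/m['fx'],(uv[1]-m['cy'])/m['fy'],1]
    return C+d*(z-C[2])/d[2]
E
python3 - <<'E'
from h import *
m=camera_model('top')
px={(58,-72,23):(538,202),(58,-132,6):(658,195),(58,115,6):(154,233),(95,67,4):(248,148),(95,-31,4):(448,135),(21,-31,4):(457,285),(21,67,4):(262,302)}
P=[panel(k) for k in px];U=[np.array(v)/4.5+[235-.4,95-.4] for v in px.values()]
f=lambda q:np.concatenate([proj(m,world(q,p))-u for p,u in zip(P,U)])
r=least_squares(f,[500,50,0]);q=r.x;print(q,r.fun.reshape(-1,2).round(2))
g=lambda x,y:np.array([x,y])/4.5+[234.6,94.6]
e=onz(m,g(530,436),34.5);print('stick',e)
c,s=np.cos(q[2]),np.sin(q[2]);loc=lambda X:((X[0]-q[0])*c+(X[1]-q[1])*s,-(X[0]-q[0])*s+(X[1]-q[1])*c)
print('stick local',loc(e));print('jar a',onz(m,g(417,465),45),loc(onz(m,g(417,465),45)));print('glue',loc(onz(m,g(20,430),98)))
for n,p in dict(stick=(-53,-65,30),far=panel((72.5,115,12)),knob=panel((58,-72,23)),reset=panel((58,-132,6))).items():print(n,world(q,p).round(1))
for n,u in dict(scr=(314,249),jarb=(210,189),tin=(430,160),brk=(212,237)).items():print(n,onz(m,u,20).round())
sm=camera_model('side')
for p in (panel((58,-72,23)),(-53,-65,30),panel((0,165,0)),panel((0,-165,0))):print(proj(sm,world(q,p)).round(1))
E
```

```text
[5.96741930e+02 3.91809491e+01 6.60938371e-02] [[ 0.79  0.57]
 [ 0.59 -0.24]
 [-0.26  0.1 ]
 [-0.7  -0.01]
 [-0.03 -0.62]
 [ 0.27  0.25]
 [-0.67 -0.06]]
stick [546.88136298 -27.75760838  34.5       ]
stick local (np.float64(-54.17270730617869), np.float64(-63.49932626984437))
jar a [532.10515651  30.41654076  45.        ] (np.float64(-65.0744973987291), np.float64(-4.476289427068707))
glue (np.float64(-37.15338661939364), np.float64(182.2322297895211))
stick [548.2 -29.2  30. ]
far [656.2 158.4  91.8]
knob [651.8 -29.3  98.8]
reset [660.  -88.9  82.3]
scr [415.  62.  20.]
jarb [558. 303.  20.]
tin [ 620. -213.   20.]
brk [446. 299.  20.]
[287.5 173.2]
[326.7 205.5]
[264.1 253.1]
[319.9 170.7]
```

Call:
step_arm --commands '[[[0,0,0],-0.154,0],[[0,0,0],-0.154,0],[[-25.7,-55,0],0,0],[[-25.7,-55,0],0,0],[[-25.7,-55,0],0,0],[[-25.7,-55,0],0,0],[[-25.7,-55,0],0,0],[[-25.7,-55,0],0,0],[[-25.7,-55,0],0,0],[[-25.7,-55,0],0,0],[[-25.7,-55,0],0,0],[[-25.7,-55,0],0,0],[[-25.7,-55,0],0,0],[[0,0,0],0,0]]' --force 40

```text
clock: 1.85
eef_pos: [486.1, 7.3, 402.9]
tcp_rot: [-3.138, 0.001, -3.062]
contact_force: [0.0, 0.0, -0.4]
opening: -0.001
```

Call:
step_arm --commands '[[[0,-40,30],0.013,0],[[0,0,50],0,0],[[0,0,20],0,0],[[0,0,0],0,0]]'

```text
clock: 2.35
eef_pos: [488.6, -32.6, 300.4]
tcp_rot: [-3.139, 0.001, -3.077]
contact_force: [-0.2, 0.4, 0.4]
opening: -0.003
```

```bash
python3 - <<'E'
from h import *
import cv2
s=sense();print(s['eef_pos'],s['tcp_rot'],s['contact_force'],s['clock'])
m=camera_model('wrist');f=grab_frame('wrist');cv2.imwrite('pics/w1.png',f)
q=[596.74,39.18,.0661]
for n,p in dict(stick=(-53,-65,34.5),far=panel((72.5,115,12)),knob=panel((58,-72,23)),reset=panel((58,-132,6)),fl=panel((0,165,0)),fr=panel((0,-165,0)),dong=(-9,65,30)).items():print(n,proj(m,world(q,p)).round(1))
print(m)
E
```

```text
[488.60418616 -32.57877691 300.44274706] [-3.13949984e+00  9.67576971e-04 -3.07672715e+00] [-0.19301004  0.3878069   0.38466905] 2.35
stick [317.5 270.3]
far [553.2 449.3]
knob [307.6 441.9]
reset [231.7 424.3]
fl [606.5 347.5]
fr [192.  347.1]
dong [464.2 312.4]
{'fx': 312.3762661252169, 'fy': 312.3762661252169, 'cx': 318.82520264714725, 'cy': 197.6364124232895, 'R': array([[-0.06577434,  0.99783314, -0.00166031],
       [ 0.95975695,  0.06371956,  0.27350762],
       [ 0.27302076,  0.01639629, -0.9618684 ]]), 't': array([  64.1167434 , -472.9948753 ,  144.82984498])}
```

View pics/w1.png

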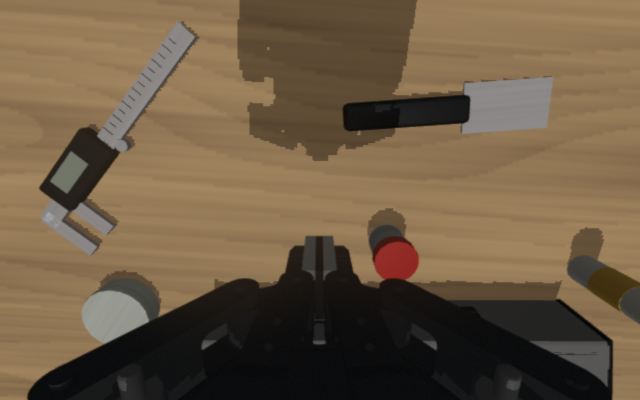

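The wrist camera sits on the robot side, so the gripper hides the stick end. The console's left front corner at about (608,343) agrees with the fit to within about 5 px, and jar_a at (397,260) is clear of the fingers. Next I'll go down in front of the stick and approach it.

Call:
step_arm --commands '[[[0,0,50],0,0],[[0,0,45],0,0],[[0,0,13],0,0],[[-20,0,0],0,0],[[-15,0,0],0,0],[[0,0,0],0,0]]'

```text
clock: 3.15
eef_pos: [529.5, -27.9, 199.3]
tcp_rot: [-3.138, 0.014, -3.073]
contact_force: [-0.3, -1.4, -0.4]
opening: -0.003
```

```bash
python3 - <<'E'
from h import *
import cv2
s=sense();print(s['eef_pos'],s['tcp_rot'],s['contact_force'],s['clock'])
m=camera_model('side');f=grab_frame('side');cv2.imwrite('pics/s2.png',cv2.resize(f[140:290,210:400],None,fx=4,fy=4,interpolation=cv2.INTER_CUBIC))
q=[596.74,39.18,.0661]
for n,p in dict(stick=(-53,-65,30),front=(-65,-65,30),tip=(-77,-65,18)).items():print(n,((proj(m,world(q,p))-[209.6,139.6])*4).round(1))
E
```

```text
[529.54665211 -27.92970415 199.31529246] [-3.13818028  0.01409754 -3.0733407 ] [-0.32257263 -1.3672145  -0.42440799] 3.15
stick [468.5 263.5]
front [487.1 267.2]
tip [505.5 286.6]
```

View pics/s2.png

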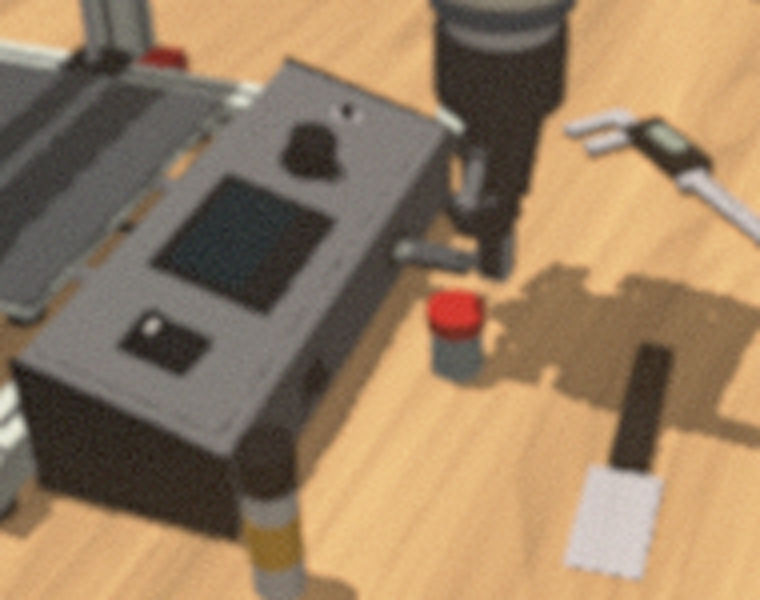

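The side crop shows the finger tips at about (497,270), a few mm in front of the stick end at about (470,262), and jar_a clear at (456,335). I'll lower slightly, then push in small steps.

Call:
step_arm --commands '[[[0,-1.5,8],0,0],[[0,0,0],0,0],[[-3,0,0],0,0],[[-3,0,0],0,0],[[-3,0,0],0,0]]'

```text
clock: 3.82
eef_pos: [536.0, -29.1, 191.0]
tcp_rot: [-3.139, 0.009, -3.074]
contact_force: [-4.7, -1.0, 3.3]
opening: -0.003
```

Call:
step_arm --commands '[[[-3,0,0],0,0],[[-3,0,0],0,0],[[-3,0,0],0,0]]'

```text
clock: 4.2
eef_pos: [542.7, -28.7, 190.6]
tcp_rot: [-3.139, 0.001, -3.074]
contact_force: [-5.1, -1.0, 4.9]
opening: -0.003
```

Call:
step_arm --commands '[[[-2.5,0,0],0,0],[[-2.5,0,0],0,0]]'

```text
clock: 4.45
eef_pos: [545.8, -28.5, 190.2]
tcp_rot: [-3.139, -0.006, -3.073]
contact_force: [-9.3, -0.6, 7.5]
opening: -0.001
```

Call:
step_arm --commands '[[[-3,0,0],0,0],[[-3,0,0],0,0]]'

```text
clock: 4.7
eef_pos: [547.9, -28.3, 189.4]
tcp_rot: [-3.14, -0.019, -3.073]
contact_force: [-10.1, -3.0, 9.5]
opening: 0.004
```

Call:
step_arm --commands '[[[-5,0,-1],0,0],[[-5,0,-1],0,0]]'

```text
clock: 4.95
eef_pos: [551.3, -28.0, 189.4]
tcp_rot: [-3.141, -0.039, -3.072]
contact_force: [-14.8, -3.4, 9.6]
opening: -0.001
```

```bash
python3 - <<'E'
from h import *
import cv2
s=sense();print(s['eef_pos'],s['tcp_rot'],s['contact_force'],s['wrist_torque'],s['qpos'],s['clock'])
from scipy.spatial.transform import Rotation as Ro
print(s['eef_pos']+160*Ro.from_euler('xyz',s['tcp_rot']).as_matrix()[:,2])
m=camera_model('side');f=grab_frame('side');cv2.imwrite('pics/s3.png',cv2.resize(f[160:240,270:370],None,fx=7,fy=7,interpolation=cv2.INTER_CUBIC))
q=[596.74,39.18,.0661]
for n,p in dict(home=(-42,-65,30),root=(0,-65,30),rest=(-53,-65,30)).items():print(n,((proj(m,world(q,p))-[269.6,159.6])*7).round(1))
E
```

```text
[551.32123633 -28.04186016 189.43679554] [-3.1410359  -0.03948015 -3.07244851] [-14.84713429  -3.4108133    9.55778418] [-0.62226838  2.34436583  0.00855966] [-0.05190525  0.54385121  1.91922212 -0.00808803  0.7176599  -1.6856595 ] 4.95
[545.02729816 -28.56703731  29.56149872]
home [370.3 315.2]
root [259.2 292.8]
rest [399.9 321.1]
```

View pics/s3.png

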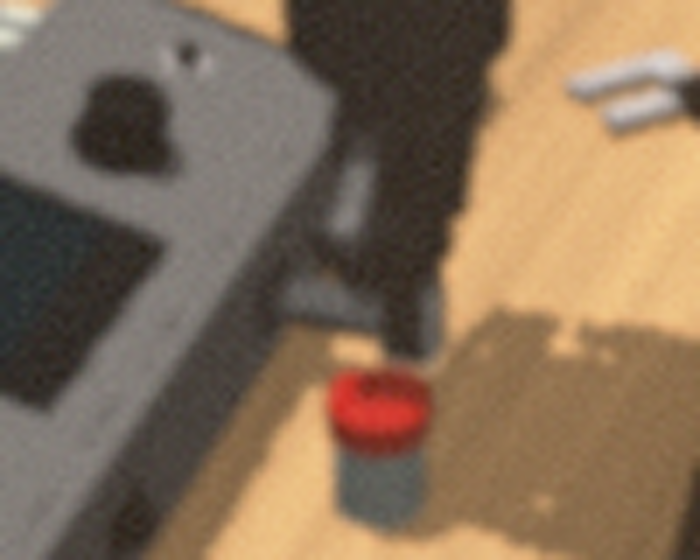

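The tip has stalled at x≈545.0 while the force rose from 9 to 15 N. The torque over force gives a lever arm of about 160 mm, so the contact is at stick height and the stick is against its stop. In the crop its end has moved from about u=402 to 380. Now I'll back off and rise.

Call:
step_arm --commands '[[[6,0,0],0,0],[[12,0,0],0,0],[[15,0,0],0,0],[[0,0,-40],0,0],[[0,0,-50],0,0],[[0,0,-30],0,0],[[0,0,0],0,0]]'

```text
clock: 5.88
eef_pos: [518.8, -30.1, 313.6]
tcp_rot: [-3.141, -0.04, -3.073]
contact_force: [-0.5, 0.3, -1.3]
opening: -0.001
```

Call:
step_arm --commands '[[[-30.5,35.8,-1.2],0,0],[[-30.5,35.8,-1.2],0,0],[[-30.5,35.8,-1.2],0,0],[[-30.5,35.8,-1.2],0,0],[[-30.5,35.8,-1.2],0,0],[[0,0,20],0,0],[[0,0,13],0,0],[[0,0,0],0,0]]'

```text
clock: 6.88
eef_pos: [654.7, 162.0, 269.1]
tcp_rot: [-3.139, -0.05, -3.075]
contact_force: [0.1, -0.0, 0.1]
opening: -0.001
```

```bash
cat >> h.py <<'E'
from scipy.spatial.transform import Rotation as Ro
q0=[596.74,39.18,.0661]
def st():
    s=sense();t=s['eef_pos']+173*Ro.from_euler('xyz',s['tcp_rot']).as_matrix()[:,2]
    d=t-[q0[0],q0[1],0];c,n=np.cos(q0[2]),np.sin(q0[2])
    print('clk',s['clock'],'eef',s['eef_pos'].round(1),'rot',s['tcp_rot'].round(3),'F',s['contact_force'].round(1),'tip',t.round(1),'tip printer',np.round([c*d[0]+n*d[1],-n*d[0]+c*d[1]],1))
E
python3 - <<'E'
from h import *
import cv2
st();m=camera_model('side');f=grab_frame('side');cv2.imwrite('pics/s4.png',cv2.resize(f[150:270,210:350],None,fx=5,fy=5,interpolation=cv2.INTER_CUBIC))
for n,p in dict(far=panel((72.5,115,12)),stick=(-42,-65,30),root=(0,-65,30)).items():print(n,((proj(m,world(q0,p))-[209.6,149.6])*5).round(1))
E
```

```text
clk 6.875 eef [654.7 162.  269.1] rot [-3.139 -0.05  -3.075] F [ 0.1 -0.   0.1] tip [646.2 161.1  96.3] tip printer [ 57.4 118.3]
far [173.7 349.2]
stick [564.5 275.1]
root [485.1 259.1]
```

View pics/s4.png

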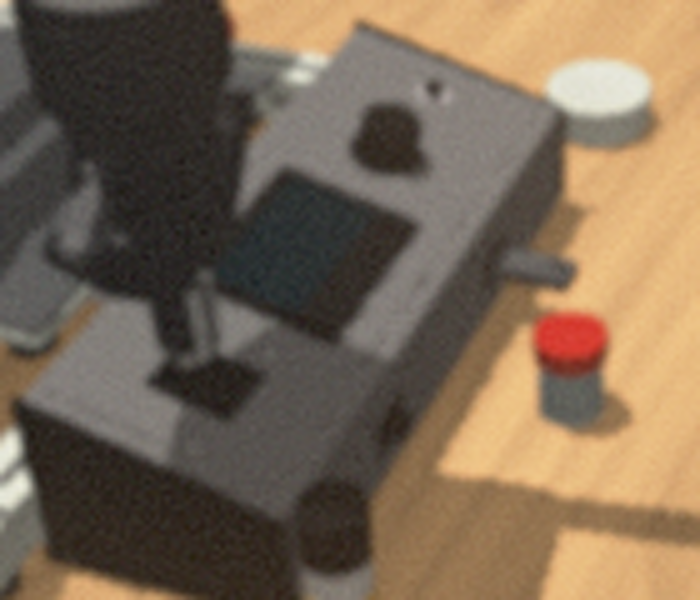

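The crop shows the tips at about (195,358) over the rocker, whose far edge lies near (165,365). The stick body, from (500,262) to (573,272), is now flush with the console with no neck showing. I'll shift about 6 mm up the slope and 3 mm right, then press.

Call:
step_arm --commands '[[[-6.5,-3,0],0,0],[[0,0,2],0,0],[[0,0,2],0,0],[[0,0,2],0,0]]'

```text
clock: 7.42
eef_pos: [662.1, 157.5, 265.2]
tcp_rot: [-3.14, -0.046, -3.077]
contact_force: [-0.5, 0.8, 2.2]
opening: -0.001
```

```bash
python3 -c "from h import *;st()"
```

```text
clk 7.425 eef [662.1 157.5 265.2] rot [-3.14  -0.046 -3.077] F [-0.5  0.8  2.2] tip [654.1 156.7  92.3] tip printer [ 65.  113.4]
```

Call:
step_arm --commands '[[[0,0,2.5],0,0],[[0,0,2.5],0,0],[[0,0,2.5],0,0]]'

```text
clock: 7.8
eef_pos: [663.6, 157.7, 260.0]
tcp_rot: [-3.14, -0.039, -3.077]
contact_force: [-0.5, -0.6, 5.1]
opening: 0.002
```

```bash
python3 -c "from h import *;st()"
```

```text
clk 7.8 eef [663.6 157.7 260. ] rot [-3.14  -0.039 -3.077] F [-0.5 -0.6  5.1] tip [656.9 157.1  87.1] tip printer [ 67.8 113.6]
```

Call:
step_arm --commands '[[[0.5,0,2.5],0,0],[[0.5,0,2.5],0,0]]'

```text
clock: 8.05
eef_pos: [663.3, 157.8, 259.2]
tcp_rot: [-3.14, -0.036, -3.076]
contact_force: [-6.0, -2.8, 25.8]
opening: 0.002
```

```bash
python3 -c "from h import *;st()"
```

```text
clk 8.05 eef [663.3 157.8 259.2] rot [-3.14  -0.036 -3.076] F [-6.  -2.8 25.8] tip [657.1 157.2  86.3] tip printer [ 68.  113.7]
```

Call:
step_arm --commands '[[[0,0,-15],0,0],[[0,0,-35],0,0],[[4.5,-46,0],0,0],[[4.5,-46,0],0,0],[[4.5,-46,0],0,0],[[4.5,-46,0],0,0],[[0,0,10],0,0],[[0,0,10],0,0],[[0,0,0],0,0]]'

```text
clock: 9.18
eef_pos: [657.2, -29.6, 291.0]
tcp_rot: [-3.141, -0.039, -3.074]
contact_force: [-0.2, 0.7, 0.1]
opening: 0.006
```

```bash
python3 - <<'E'
from h import *
import cv2
st();m=camera_model('side');f=grab_frame('side');cv2.imwrite('pics/s5.png',cv2.resize(f[150:270,210:350],None,fx=5,fy=5,interpolation=cv2.INTER_CUBIC))
for n,p in dict(far=panel((72.5,115,6)),knob=panel((58,-72,23))).items():print(n,((proj(m,world(q0,p))-[209.6,149.6])*5).round(1))
E
```

```text
clk 9.175 eef [657.2 -29.6 291. ] rot [-3.141 -0.039 -3.074] F [-0.2  0.7  0.1] tip [650.4 -30.  118.1] tip printer [ 49.  -72.6]
far [172.3 359.4]
knob [389.7 117.8]
```

View pics/s5.png

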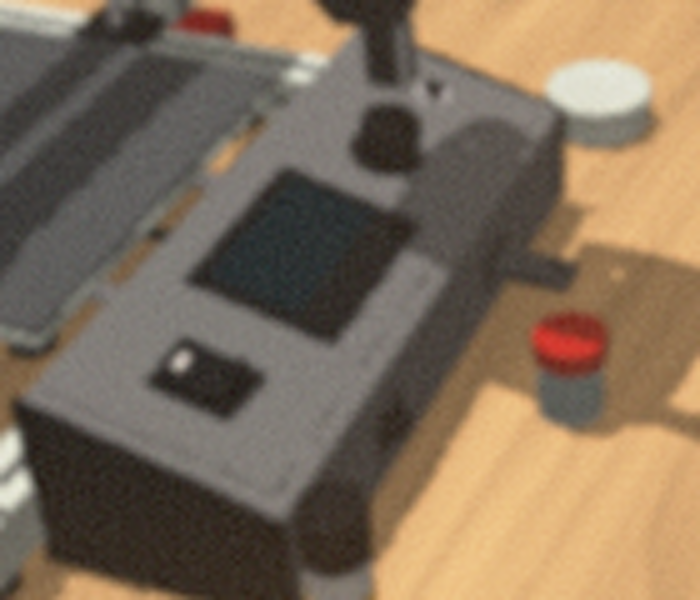

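The rocker's white dash at (180,360) now sits lower and a near-side bump shows at (240,360), so it is on. The tips at (388,80) are straight above the knob at (388,120). Next, the knob press.

Call:
step_arm --commands '[[[0,0,12],0,0],[[0,0,2.5],0,0],[[0,0,2.5],0,0],[[0,0,2.5],0,0]]'

```text
clock: 9.72
eef_pos: [657.4, -27.4, 271.6]
tcp_rot: [-3.141, -0.036, -3.071]
contact_force: [1.1, -1.6, 4.3]
opening: -0.002
```

```bash
python3 -c "from h import *;st()"
```

```text
clk 9.725 eef [657.4 -27.4 271.6] rot [-3.141 -0.036 -3.071] F [ 1.1 -1.6  4.3] tip [651.1 -27.9  98.7] tip printer [ 49.9 -70.6]
```

Call:
step_arm --commands '[[[0,0,2.5],0,0],[[0,0,2.5],0,0]]'

```text
clock: 9.98
eef_pos: [657.9, -27.5, 268.9]
tcp_rot: [-3.141, -0.034, -3.071]
contact_force: [-8.4, 1.2, 27.5]
opening: 0.001
```

```bash
python3 -c "from h import *;st()"
```

```text
clk 9.975 eef [657.9 -27.5 268.9] rot [-3.141 -0.034 -3.071] F [-8.4  1.2 27.5] tip [652.  -27.9  96. ] tip printer [ 50.8 -70.6]
```

The force reached 27.5 N, well over the knob's 5 N, so it is fully in. I'll release, rise and clear the view.

Call:
step_arm --commands '[[[0,0,-15],0,0],[[0,0,-45],0,0],[[0,0,-60],0,0],[[0,0,-60],0,0],[[50,0,0],0,0],[[60,0,0],0,0],[[60,0,0],0,0],[[0,0,0],0,0]]'

```text
clock: 10.98
eef_pos: [489.4, -39.4, 461.4]
tcp_rot: [-3.141, -0.034, -3.071]
contact_force: [1.8, -0.0, 0.5]
opening: -0.002
```

```bash
python3 - <<'E'
from h import *
import cv2
st();S=grab_frame('side');T=grab_frame('top')
r=lambda a,k:cv2.resize(a,None,fx=k,fy=k,interpolation=cv2.INTER_CUBIC)
a=r(S[150:270,210:350],5)
t=r(T[80:260,190:460],1.85)
o=r(cv2.imread('pics/top0.png')[80:260,190:460],1.48)
cv2.imwrite('pics/s6.png',a);b=np.vstack([o[:, :399],r(T[80:260,190:460],1.48)[:, :399]]);cv2.imwrite('pics/t6.png',b)
E
```

```text
clk 10.975 eef [489.4 -39.4 461.4] rot [-3.141 -0.034 -3.071] F [ 1.8 -0.   0.5] tip [483.5 -39.8 288.5] tip printer [-118.2  -71.3]
```

View pics/s6.png

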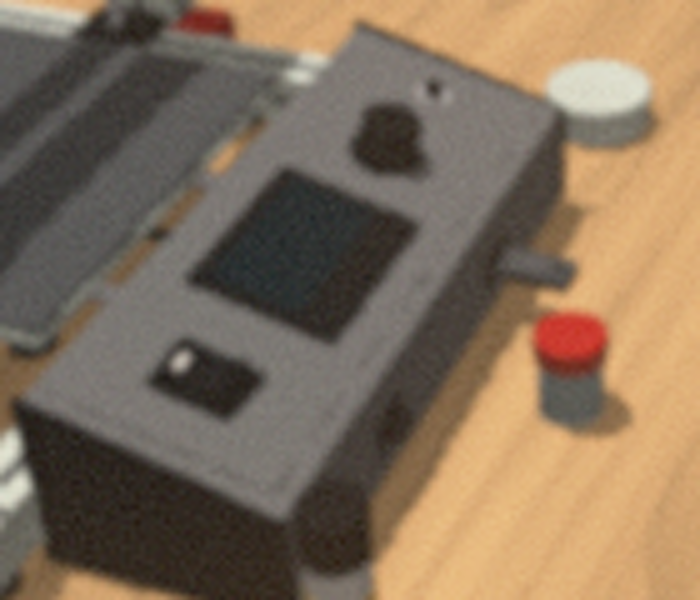

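View pics/t6.png

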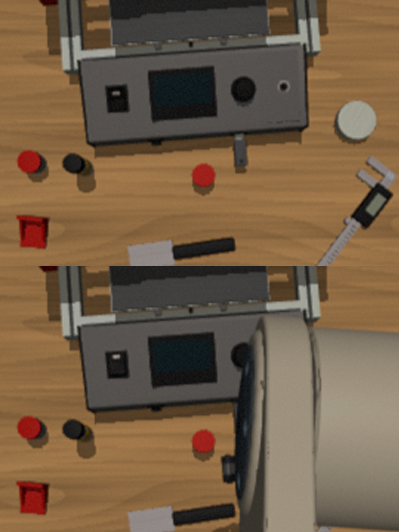

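```bash
python3 -c "from rig import *;print(sign_off())"
```

```text
the job is handed in; nothing more can be done
None
```

I did the three pushes in the order asked with the fingers closed, then handed the job in at about 11 s on the robot's clock. The robot was clear of everything by then. `sign_off()` reports no verdict, so the results below are my own checks.

- **Stick:** I pushed it about 8 mm. The tip then stopped moving while the force rose from 9 to 15 N against about 5 N of rub. In the last picture its body meets the console and the light neck no longer shows.
- **Rocker:** I pressed the far edge from z ≈ 92 mm down to a hard stop at 86.3 mm, where about 86 was expected for "on". The force was 5 N on the way and 26 N at the stop. The pictures show the far half down and the near half raised.
- **Knob:** I pressed it until the force rose to 27.5 N, well above the 5 N it needs, and then released it. It looks fully out again in the side view.
- **Left alone:** I did not go near the reset button. In the last pictures, jar_a, jar_b, the glue stick, the bracket, the scraper and the tin stand where they were. The arm hid the calipers in the last top view, but I never came near them.

**What disagreed:**
- The stick stopped about 3 mm nearer the robot than my fit of the printer's position predicted. That is roughly the calibration error plus the uncertainty in finger thickness.
- The stick push left the tool tilted about 2 degrees, which I allowed for in the later moves.
- During the stick push there was also about 9 N of upward force, which I took to be friction of the fingers against the stick's end.

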